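# Slide a parcel onto the weigh plate and close the ratchet fence on it

### The arm

A 6-joint arm with a two-finger parallel gripper is mounted at the origin on the work surface. World frame = base frame: x ahead of the robot, y to its left, z up, the work surface at z = 0. Lengths are in mm, angles in rad, forces in N, time in s.
With the tool pointing down it reaches from about 375 to 825 mm from the base axis. Payload 5.5 kg.
Tool frame: the origin (TCP) lies at the very end of the fingers, on their centre line; the grasp point (between the pads) lies 19 mm behind it (arm.pinch_z is the z of the grasp point in the tool frame, in mm); z points along the fingers, y is the line along which they close (so a half turn about z gives the same grasp; the last joint's range is limited). The gripper opens to 85 mm and grips with 20 to 120 N. Pads are 22 mm wide; open, the fingers measure 114 mm over their backs; the gripper's body (76 mm by 85 mm) begins 54 mm behind the grasp point. The pads swing forward as they close: fully open they stand 13 mm farther back than shut.
Start: joints at [-1.316, 0.314, -0.047, 1.21, 0, 1.571], TCP at [151.228, -580.625, 231.299] pointing down, gripper open.
Joint ranges: [-2.67, 2.67], [-0.69, 1.73], [-1.03, 1.25], [-2.08, 2.16], [-1.42, 1.45], [-3.14, 3.14]. Speed limits (rad/s): [2.39, 2.39, 3.01, 3.14, 3.14, 3.14].

### API

Orientations are given as a unit quaternion [w, x, y, z].
In Python, from rig import arm, optics gives the robot as it stands.
- The arm moves only by the tool move_arm, never from a script. Its argument "steps" is a list of rows, each a list of 7 numbers: the finger opening in mm, from 0 to 85.4, then the shift along the tool's x, y, z in mm, then the turn, a rotation vector about the tool's x, y, z in degrees. In form: [[gripper, x, y, z, rx, ry, rz], ...]. A call has 1 to 12 rows; each row is the pose to reach, as a shift and turn from the pose commanded when the call began, along the tool's axes at that moment; what a row does not reach only later rows make up. A row lasts 1/12 s, in which the tool goes at most 41.7 mm and 7.16 degrees, less where a joint would pass 70% of its speed; a pose out of reach is approached as far as the arm can. A call with a gripper value outside its range is refused whole. The fingers move at their own pace and stop on an object; "newtons" is the grip in N (left out, the last holds). Time passes only in rows, so rows that repeat a pose let the fingers close. It gives the time, the measured TCP pose, the force and the opening at its end, in the units of the state.
- arm.get_obs(): the state, without advancing time (a new reading comes with each control period).
- optics.snapshot(name): name is "scene" or "top" or "wrist"; returns the picture (400x640x3 uint8, red, green, blue); there is no depth.
- optics.camera_params(name): a dict with "vertical_fov" (degrees; the focal length in pixels is half the picture's height over the tangent of half this angle, whatever the lens; pixels are square), "cx", "cy" (the principal point, pixels), "rvec" (rotation vector, rad) and "tvec" (3), from world to camera coordinates, as OpenCV has them; the wrist camera has in their place "hand_eye" (4x4, takes a point from camera to tool coordinates, whose origin is the TCP and whose axes are the flange's). Camera axes: x right, y down, z forward; pixel columns grow to the right and rows downward; lengths in mm; the calibration is good to about 2 mm. A picture is of the moment at which its call begins: read the wrist's pose just before it. camera_params takes no time and is no camera call.
- arm.job_done(): hands the job in, once; it reports no verdict.
The state is a dict: "clock": time; "joint_positions": joint angles; "qd": joint speeds; "joint_efforts": joint torques, N m; "tcp_pos": TCP position; "ee_rot": TCP orientation; "wrist_force": force on the tool from outside, world axes, zero at the start; "wrist_torque": the same for the moment, N m; "gripper_width": opening from 0.0 (shut) to 1.0 (fully open).
Only numpy, scipy, OpenCV 4.12 (cv2) and the standard library are available. Lean on these libraries where they do the work, as an engineer would, in place of code of your own. Each camera call takes 0.05 s, during which the arm holds its last target. There are 200 camera calls.

### The job

Get the brown parcel with the red tape weighed and sized: flip the red ratchet pawl out of the rack, draw the blue fence fully back towards the robot's side, then slide the parcel across the bench, without lifting it, onto the steel weigh plate with its long side along the backstop. Then flip the pawl back into the rack's teeth and push the fence forward until the parcel sits snugly between the fence and the backstop, wholly on the plate; let go, and leave the other things on the bench where they are.

Things in the scene. Friction and masses are not known exactly. Their poses are not given: they have to be found in the camera images.
- gauge: fixed weighing and sizing station. Origin: centre of the steel weigh plate, at bench height; x = the way the fence closes (roughly away from the robot), y left, z up. The plate is flush with the bench, so a parcel slides straight onto it: x -75 to +75 mm, y -100 to +100 mm, open to the right (-y). A toothed rack, 31 mm high, runs on the left along y = +130 mm
- backstop_face (a point): middle of the aluminium backstop's face that looks to the fence, at x = +75, y = 0, z = 16 mm of the station, whose axes it shares. The backstop is fixed, 14 mm thick, 32 mm high and spans y = -105 to +105 mm
- fence (a joint): position of the blue fence along the station's x (m): 0 = fully back, 0.145 = fully forward. It starts too far forward for the parcel to fit. About 2 N of friction; it stays where it is left. With the pawl down in the teeth (pitch 12 mm, 5 mm high) it can go forward, clicking, but not back
- fence_face (a point): middle of the fence's face that looks to the backstop, at the station's x = -75 mm + joint, y = 0, z = 16 mm. The fence is a bar 12 mm thick, 28 mm high, from y = -100 to +122 mm; opening to the backstop = 150 mm - joint, so it holds the 60 mm parcel tight at joint 0.090
- fence_handle (a point): grip of the black handle that stands on the fence: a block 20 mm along the station's x, 34 mm along y, from z = 27 to 85 mm. This point is on its axis at z = 68 mm, at the station's x = -81 mm + joint, y = +55 mm
- pawl (a joint): angle of the red pawl (rad): 0 to 0.2 = nose down in the teeth, its thumb lever leaning 28 degrees from upright towards the station's +x; 0.98 = flipped out, lever leaning 28 degrees towards -x, on its stop. It tips over dead centre at about 0.5 and falls to either side by its weight; under 2 N turns it
- pawl_ball (a point): centre of the red ball (20 mm across) on the pawl's thumb lever, 60 mm from the pin. It swings in the station's x-z plane at y = +130 mm: x = +12, z = 108 mm when engaged, highest z = 115 mm, x = -44, z = 108 mm when flipped out. Pin: x = -16, z = 55 mm, in a grey bracket 66 mm high at y = 150 to 160 mm
- parcel_center (a point): centre of the brown cardboard parcel with a red tape cross and a white label: a stiff flat box 60 mm (own x) by 130 mm (own y) by 28 mm high, about 0.5 kg, lying flat on the bench to the right of the station; the point is half-way up, 14 mm above its underside
- decoy_center (a point): bystander: centre of a white parcel with a blue tape cross, of the same size as the brown one, also flat on the bench to the right; its place may be exchanged with the brown one's
- tape_roll: bystander: amber tape roll lying flat behind the station, 90 mm in diameter, 48 mm high; origin under its centre
- marker: bystander: black and blue marker pen lying on the bench behind the station, 120 mm by 14 mm by 14 mm; origin under its centre
- scanner: bystander: grey hand scanner with a black grip, lying on the far right, about 200 mm by 80 mm, 35 mm high; origin under its head
- carton: bystander: small brown carton 90 x 120 x 80 mm standing on the left; origin under its centre
- spray: bystander: white bottle with a blue cap, 52 mm in diameter, 150 mm high, standing on the left; origin under its centre
There are look-alikes about, which are no part of the job. What is shaped like the part that bears parcel_center but green or pink is not meant.

How it is judged (in metres and radians):
On the way, in this order (a step that is already met when the one before it is completed fails the run):
1. the pawl is flipped out of the teeth (value of joint pawl above 0.8 rad and value of joint fence above 0.09 m), for 0.2 s.
2. the fence is drawn fully back (within 10 mm) (value of joint fence below 0.01 m), for 0.1 s.
3. the parcel lies flat on the weigh plate, its long side roughly along the backstop (y of parcel_center in the frame of gauge between -0.034 and 0.034 m and x of parcel_center in the frame of gauge between -0.048 and 0.05 m and angle between the y axis of parcel_center and the y axis of gauge, either way round below 0.3 rad and angle between parcel_center's own z axis and vertical below 0.08 rad), for 0.2 s.
At the end, for the whole second after the job is handed in: The brown parcel is flat and at rest on the plate: centre within 36 mm of the plate's middle along y, long side within 0.1 rad of the backstop and within 7 mm of touching it; the fence is within 7 mm of holding it tight (joint over 0.083); the pawl is in the teeth (joint under 0.35) (value of joint pawl below 0.35 rad and value of joint fence above 0.083 m and x of parcel_center in the frame of gauge between 0.038 and 0.05 m and y of parcel_center in the frame of gauge between -0.036 and 0.036 m and angle between the y axis of parcel_center and the y axis of gauge, either way round below 0.1 rad and height (world z) of parcel_center below 0.018 m and angle between parcel_center's own z axis and vertical below 0.05 rad and linear speed of parcel below 0.01 m/s).
It fails at once if the brown parcel is lifted off the bench (by more than 15 mm) or tipped (height (world z) of parcel_center above 0.029 m or angle between parcel_center's own z axis and vertical above 0.3 rad).
It fails at once if the white parcel or another bystander is pushed more than 30 mm out of its place (distance of any of decoy_center, tape_roll, marker, scanner, carton, spray from where it was at the start of the episode above 0.03 m).
It also fails if it takes over 72 s, if anything falls off the work surface, if the arm or the gripper's body presses on something with over 40 N, if the wrist force passes 120 N, or if a joint passes its speed limit or range.

## Working session

There is one attempt and no reset: what is moved stays moved. The work goes in short steps, Python scripts to look and compute and a tool call to move; the robot and the scene stay as the last step left them, time stands still between calls to the robot, and variables do not carry over. Pictures are saved under pics/ and viewed, on a budget of 10 in all, crops included, one or two more only if the job needs it, and the job is handed in when it is done.

Besides the shell and the picture viewer there is one more tool, called after "Emit:" as name(argument=value, ...), one argument or row to a line, values as JSON. move_arm: Moves the arm, as the interface text tells. Its arguments: {"type":"object","properties":{"steps":{"type":"array","items":{"type":"array","items":{"type":"number"}}},"newtons":{"type":"number"}},"required":["steps"]}

```bash
mkdir -p pics; ls
python3 - <<'E'
from rig import arm, optics
import cv2
for n in ("scene","top"):
    im=optics.snapshot(n); cv2.imwrite(f"pics/{n}0.png",im[:,:,::-1])
    print(n,optics.camera_params(n))
print(optics.camera_params("wrist")); print(arm.get_obs())
E
```

```text
pics
scene {'vertical_fov': 47.825028641797054, 'cx': 325.20737285694554, 'cy': 202.75921167444326, 'rvec': array([ 0.96424729,  2.27239058, -1.23260391]), 'tvec': array([ 397.34388914, -126.06069854, 1662.50314333])}
top {'vertical_fov': 57.98614779921566, 'cx': 318.22308164450067, 'cy': 204.57682988641608, 'rvec': array([ 2.16366751, -2.13252096,  0.13312655]), 'tvec': array([ -17.35149404,  559.43372811, 1130.68250855])}
{'vertical_fov': 60.27194849071554, 'cx': 327.0850845527907, 'cy': 197.8092158611592, 'hand_eye': array([[-8.07102788e-04, -9.57668963e-01, -2.87870641e-01,
         7.38734656e+01],
       [ 9.99999543e-01, -6.25341323e-04, -7.23354219e-04,
         3.64735577e-01],
       [ 5.12716477e-04, -2.87871094e-01,  9.57669030e-01,
        -1.42555978e+02],
       [ 0.00000000e+00,  0.00000000e+00,  0.00000000e+00,
         1.00000000e+00]])}
{'clock': 0.1, 'joint_positions': array([-1.31599734e+00,  3.14160580e-01, -4.79645677e-02,  1.21020008e+00,
        1.05944813e-05,  1.57080901e+00]), 'qd': array([ 0.00094852, -0.00194938,  0.00188467,  0.00157506, -0.00072921,
        0.00066778]), 'joint_efforts': array([ 1.00223776e-04, -5.40765524e+01,  3.40541518e+01,  1.11240245e-02,
        4.46566969e-05, -6.89335895e-07]), 'tcp_pos': array([ 151.10455675, -580.13079959,  230.52398532]), 'ee_rot': array([-7.58929417e-04,  9.91896171e-01,  1.27048812e-01, -9.18781097e-05]), 'wrist_force': array([-0.25855086,  0.37278581,  0.42645445]), 'wrist_torque': array([-0.01966478, -0.02941989, -0.00426767]), 'gripper_width': 1.0004488689024351}
```

View pics/top0.png

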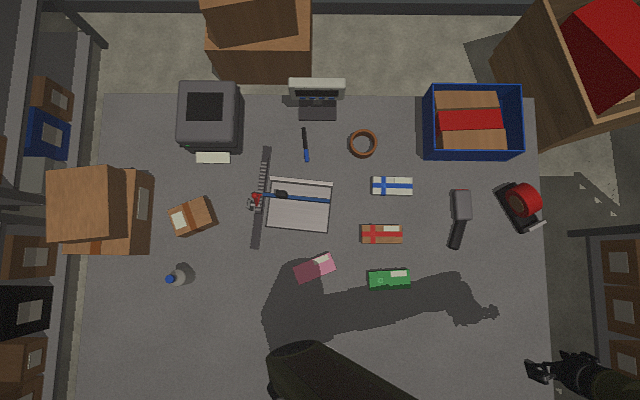

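View pics/scene0.png

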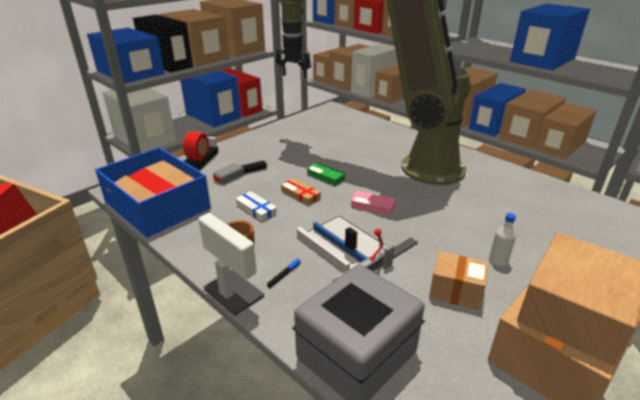

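The top view shows the station at about (300,205). Four parcel-shaped boxes are in sight: brown with red tape (381,233), white with blue tape (391,186), green (388,278) and pink (314,268). The one at (381,233) fits the description, because only it is brown with a red cross. I'll confirm that in an enlarged crop.

Run:
```python
import cv2
im=cv2.imread("pics/top0.png")[140:290,235:435]
cv2.imwrite("pics/topc.png",cv2.resize(im,None,fx=4,fy=4,interpolation=cv2.INTER_CUBIC))
```

```text
(no output)
```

View pics/topc.png

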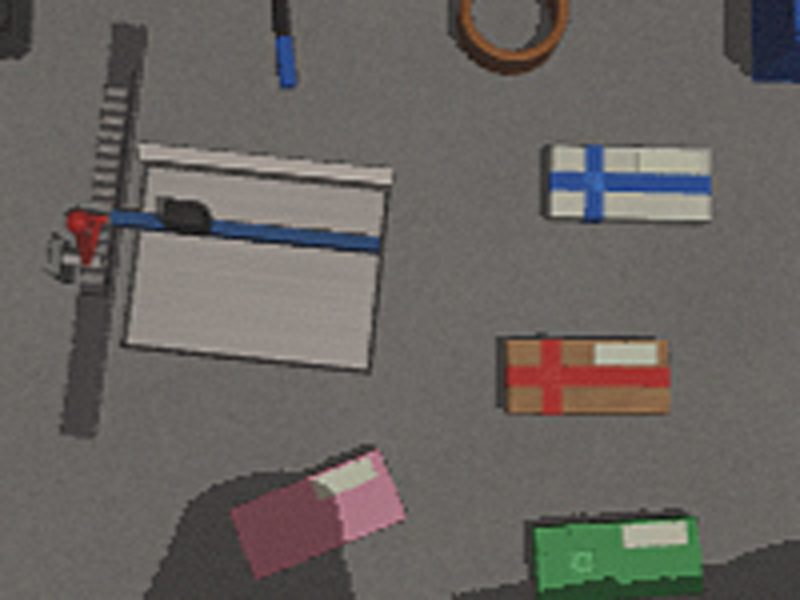

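The crop shows the brown parcel with the red cross, top face (507,340)-(669,413), and the white decoy at (630,182). The plate's front corners are at (123,345) and (370,372). The backstop's top corners are at (139,144), (393,170), (391,185) and (139,158). The pawl ball is at about (80,222).

```bash
cat > h.py <<'E'
import numpy as np, cv2
from scipy.spatial.transform import Rotation as R
from scipy.optimize import least_squares
from rig import arm, optics
def cam(n, obs=None):
    p=optics.camera_params(n); f=200/np.tan(np.radians(p["vertical_fov"]/2))
    K=np.array([[f,0,p["cx"]],[0,f,p["cy"]],[0,0,1]])
    if n!="wrist": return K,R.from_rotvec(p["rvec"]).as_matrix(),np.array(p["tvec"])
    T=np.eye(4); T[:3,:3]=R.from_quat(np.array(obs["ee_rot"])[[1,2,3,0]]).as_matrix(); T[:3,3]=obs["tcp_pos"]
    W=np.linalg.inv(T@p["hand_eye"]); return K,W[:3,:3],W[:3,3]
def proj(c,P):
    K,Rm,t=c; q=(np.atleast_2d(P)@Rm.T+t)@K.T; return q[:,:2]/q[:,2:]
def ray(c,uv,z):
    K,Rm,t=c; d=np.linalg.inv(K)@np.array([*uv,1.]); d=Rm.T@d; o=-Rm.T@t
    return o+d*(z-o[2])/d[2]
def place(pose,L):
    x,y,a=pose; L=np.atleast_2d(L).astype(float)
    return np.c_[x+np.cos(a)*L[:,0]-np.sin(a)*L[:,1], y+np.sin(a)*L[:,0]+np.cos(a)*L[:,1], L[:,2]]
def fit(c,L,uv,g):
    r=least_squares(lambda p:(proj(c,place(p,L))-uv).ravel(),g,x_scale=[100,100,1])
    return r.x, np.abs(r.fun).max()
E
python3 - <<'E'
from h import *
c=cam("top"); off=np.array([235,140])
u=lambda a:(np.array(a)+.5)/4-.5+off
s,e=fit(c,[(-75,100,0),(-75,-100,0),(89,105,32),(89,-105,32),(75,-105,32),(75,105,32)],u([(123,345),(370,372),(139,144),(393,170),(391,185),(139,158)]),[550,0,0])
print("station",s,e)
b,e=fit(c,[(30,65,28),(30,-65,28),(-30,-65,28),(-30,65,28)],u([(507,340),(669,340),(669,413),(507,413)]),[480,-200,0])
print("parcel",b,e)
b2,e=fit(c,[(30,65,28),(30,-65,28),(-30,-65,28),(-30,65,28)],u([(550,147),(712,150),(710,221),(550,217)]),[480,-200,0])
print("decoy",b2,e)
inv=lambda P:(P[:2]-s[:2])@np.array([[np.cos(s[2]),-np.sin(s[2])],[np.sin(s[2]),np.cos(s[2])]])
print("ball",place(s,[12,130,108]),(proj(c,place(s,[12,130,108]))-off)*4, "parcel in station",inv(b),b[2]-s[2])
print("handle top st", inv(ray(c,u((186,217)),85)), "fence right end top",inv(ray(c,u((380,236)),28)),inv(ray(c,u((380,250)),28)))
print("pink",ray(c,u((318,514)),28),"tape",ray(c,u((512,14)),48),"green",ray(c,u((617,555)),28))
E
```

```text
station [ 5.56603514e+02  5.61515599e+01 -9.18205287e-02] 0.9421189460177857
parcel [ 4.68985795e+02 -2.14814568e+02  1.05560232e-02] 0.2917927291375122
decoy [ 6.27249632e+02 -2.50896312e+02 -1.21043457e-02] 0.5805678434375636
ball [[580.47286626 184.50363046 108.        ]] [[ 78.88448976 215.44816463]] parcel in station [ -62.40331894 -277.85847649] 0.10237655185741942
handle top st [23.94650697 52.68787822] fence right end top [ 33.67610053 -99.59174107] [  22.18543465 -100.7758163 ]
pink [356.36814062   0.84037472  28.        ] tape [ 763.3874474  -151.80050798   48.        ] green [ 327.99753202 -236.63243754   28.        ]
```

Emit:
move_arm(
  steps=[
    [0,293,-272,-20,0,0,-70.1],
    [0,293,-272,-20,0,0,-70.1],
    [0,293,-272,-20,0,0,-70.1],
    [0,293,-272,-20,0,0,-70.1],
    [0,293,-272,-20,0,0,-70.1],
    [0,293,-272,-20,0,0,-70.1],
    [0,293,-272,-20,0,0,-70.1],
    [0,293,-272,-20,0,0,-70.1],
    [0,293,-272,-20,0,0,-70.1],
    [0,293,-272,-20,0,0,-70.1],
    [0,293,-272,-20,0,0,-70.1],
    [0,293,-272,-20,0,0,-70.1],
  ],
  newtons=30,
)

```text
clock: 1.1
tcp_pos: [366.6, -242.5, 251.2]
ee_rot: [-0.0, 0.738, 0.675, -0.0]
wrist_force: [0.4, -0.5, -1.1]
gripper_width: -0.003
```

Emit:
move_arm(
  steps=[
    [0,354,183,0,0,0,0],
    [0,354,183,0,0,0,0],
    [0,354,183,0,0,0,0],
    [0,354,183,0,0,0,0],
    [0,354,183,0,0,0,0],
    [0,354,183,0,0,0,0],
    [0,354,183,0,0,0,0],
    [0,354,183,0,0,0,0],
    [0,354,183,0,0,0,0],
    [0,354,183,0,0,0,0],
    [0,354,183,0,0,0,0],
    [0,354,183,0,0,0,0],
  ],
)

```text
clock: 2.1
tcp_pos: [581.4, 91.5, 250.2]
ee_rot: [-0.0, 0.739, 0.673, -0.001]
wrist_force: [0.9, -0.1, -0.3]
gripper_width: 0.004
```

```bash
cat > wp.py <<'E'
import sys; from h import *
o=arm.get_obs(); im=optics.snapshot("wrist"); np.save(f"pics/{sys.argv[1]}.npy",np.r_[o["tcp_pos"],o["ee_rot"]])
cv2.imwrite(f"pics/{sys.argv[1]}.png",im[:,:,::-1]); print(o["clock"],o["tcp_pos"],o["ee_rot"],o["wrist_force"])
E
python3 wp.py w1
```

```text
2.1 [581.40310895  91.48063607 250.20371595] [-1.97871720e-04  7.39219875e-01  6.73463454e-01 -9.55251986e-04] [ 0.93898811 -0.11108385 -0.3144102 ]
```

View pics/w1.png

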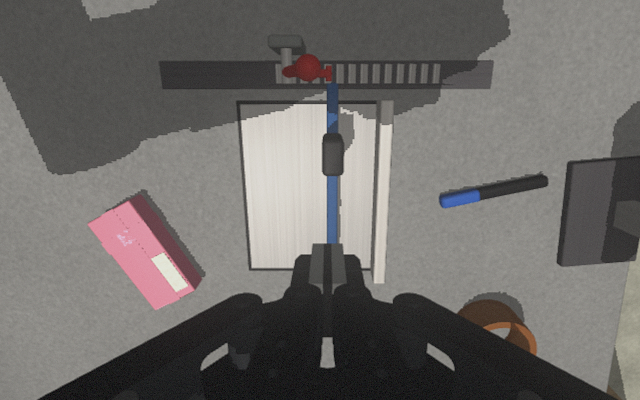

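The wrist view shows the plate's front corners at (237,101) and (250,270), and the backstop's top corners at (381,100), (393,100), (384,283) and (373,283). The handle is at (333,155), the fence bar's top at columns 328-337, and the red ball at (308,67).

Run:
```python
from h import *
v=np.load("pics/w1.npy"); c=cam("wrist",dict(tcp_pos=v[:3],ee_rot=v[3:]))
s,e=fit(c,[(-75,100,0),(-75,-100,0),(89,105,32),(89,-105,32),(75,-105,32),(75,105,32)],[(237,101),(250,270),(393,100),(384,283),(373,283),(381,100)],[556,56,-.09])
print(s,e)
print(proj(c,place(s,[(12,130,108),(24,55,85),(33,0,28),(21,0,28),(-16,155,66)])))
for p in (s,[556.6,56.2,-.0918]): print(proj(c,place(p,[(-75,100,0),(-75,-100,0),(89,105,32),(89,-105,32),(75,-105,32),(75,105,32)])).round())
C,S=np.cos(s[2]),np.sin(s[2]);d=v[:2]-s[:2]; print("tcp st",C*d[0]+S*d[1],-S*d[0]+C*d[1],"heading",2*np.arctan2(v[5],v[4])-np.pi/2)
```

```text
[ 5.56152028e+02  5.70014087e+01 -9.21415277e-02] 2.882811136714679
[[313.59690119  67.02707884]
 [328.99360453 157.71934525]
 [336.95295341 197.87904612]
 [326.09862703 197.89133667]
 [282.9484092   40.05765183]]
[[239. 104.]
 [251. 267.]
 [393.  99.]
 [384. 284.]
 [372. 284.]
 [379.  99.]]
[[239. 104.]
 [251. 268.]
 [394. 100.]
 [384. 284.]
 [372. 284.]
 [380. 100.]]
tcp st 21.971489973756285 36.6563478353129 heading -0.09302720748839732
```

Emit:
move_arm(
  steps=[
    [0,93,33,0,0,0,0],
    [0,93,33,0,0,0,0],
    [0,93,33,0,0,0,0],
    [0,93,33,50,0,0,0],
    [0,93,33,90,0,0,0],
    [0,93,33,130,0,0,0],
    [0,93,33,150,0,0,0],
    [0,93,33,150,0,0,0],
    [0,93,33,150,0,0,0],
  ],
)

```text
clock: 2.9
tcp_pos: [621.3, 179.2, 100.6]
ee_rot: [-0.001, 0.74, 0.673, -0.002]
wrist_force: [0.6, -0.7, 1.2]
gripper_width: -0.003
```

Emit:
move_arm(
  steps=[
    [0,0,-10,0,0,0,0],
    [0,0,-20,0,0,0,0],
    [0,0,-30,0,0,0,0],
    [0,0,-38,0,0,0,0],
    [0,0,-46,0,0,0,0],
    [0,0,-54,0,0,0,0],
    [0,0,-62,0,0,0,0],
    [0,0,-70,0,0,0,0],
    [0,0,-76,0,0,0,0],
    [0,0,-80,0,0,0,0],
    [0,0,-80,0,0,0,0],
    [0,0,-80,0,0,0,0],
  ],
)

```text
clock: 3.9
tcp_pos: [545.7, 188.9, 102.2]
ee_rot: [0.002, 0.739, 0.674, 0.002]
wrist_force: [6.2, -1.6, -1.0]
gripper_width: -0.003
```

Emit:
move_arm(
  steps=[
    [0,0,12,0,0,0,0],
    [0,0,15,-40,0,0,0],
    [0,0,15,-80,0,0,0],
    [40,-30,30,-100,0,0,0],
    [85,-60,40,-100,0,0,0],
    [85,-76,47,-100,0,0,0],
    [85,-76,47,-100,0,0,0],
    [85,-76,47,-100,0,0,0],
    [85,-76,47,-100,0,0,0],
  ],
)

```text
clock: 4.65
tcp_pos: [582.1, 109.4, 200.9]
ee_rot: [-0.0, 0.739, 0.674, -0.0]
wrist_force: [-0.2, 0.4, 0.2]
gripper_width: 0.846
```

```bash
python3 wp.py w2
```

```text
4.65 [582.14546925 109.39933783 200.88653773] [-4.70599914e-04  7.39030986e-01  6.73671228e-01 -2.37191248e-04] [-0.18081281  0.41485129  0.17743358]
```

View pics/w2.png

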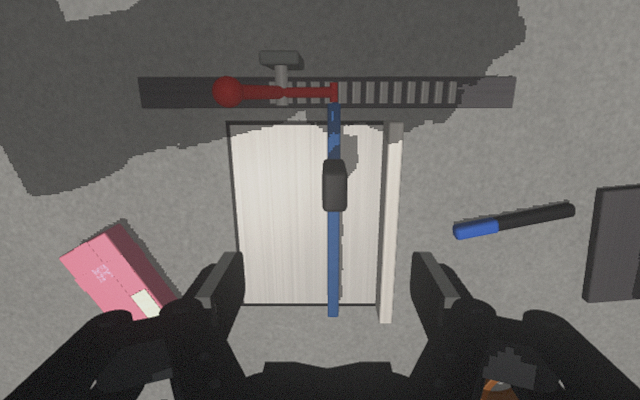

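The pawl is out: the ball at (228,92) now leans to -x. The handle at (335,185) stands between the open fingers, so I'll grasp it.

Emit:
move_arm(
  steps=[
    [85,0,4,40,0,0,0],
    [85,0,4,80,0,0,0],
    [85,0,4,115,0,0,0],
    [85,0,4,140,0,0,0],
    [85,0,4,150,0,0,0],
    [85,0,4,150,0,0,0],
    [0,0,4,150,0,0,0],
    [0,0,4,150,0,0,0],
    [0,0,4,150,0,0,0],
    [0,0,4,150,0,0,0],
    [0,0,4,150,0,0,0],
    [0,0,4,150,0,0,0],
  ],
  newtons=40,
)

```text
clock: 5.7
tcp_pos: [587.6, 108.7, 52.6]
ee_rot: [0.001, 0.739, 0.674, 0.001]
wrist_force: [0.3, -0.2, 5.0]
gripper_width: 0.229
```

Emit:
move_arm(
  steps=[
    [0,0,-6,0,0,0,0],
    [0,0,-16,0,0,0,0],
    [0,0,-28,0,0,0,0],
    [0,0,-40,0,0,0,0],
    [0,0,-52,0,0,0,0],
    [0,0,-64,0,0,0,0],
    [0,0,-76,0,0,0,0],
    [0,0,-86,0,0,0,0],
    [0,0,-95,0,0,0,0],
    [0,0,-101,0,0,0,0],
    [0,0,-104,0,0,0,0],
    [0,0,-106,0,0,0,0],
  ],
)

```text
clock: 6.7
tcp_pos: [481.5, 118.5, 52.5]
ee_rot: [0.001, 0.739, 0.674, 0.001]
wrist_force: [3.3, -1.2, 7.6]
gripper_width: 0.224
```

Emit:
move_arm(
  steps=[
    [0,0,-1,0,0,0,0],
    [0,0,-2,0,0,0,0],
    [0,0,-3,0,0,0,0],
    [0,0,-3,0,0,0,0],
    [0,0,-3,0,0,0,0],
  ],
)

```text
clock: 7.12
tcp_pos: [480.9, 118.5, 52.5]
ee_rot: [0.002, 0.739, 0.674, 0.002]
wrist_force: [8.7, -2.7, 2.3]
gripper_width: 0.231
```

Emit:
move_arm(
  steps=[
    [85,0,3,0,0,0,0],
    [85,0,3,0,0,0,0],
    [85,0,3,0,0,0,0],
    [85,0,3,0,0,0,0],
    [85,0,3,-40,0,0,0],
    [85,0,3,-80,0,0,0],
    [85,0,3,-120,0,0,0],
    [85,0,3,-150,0,0,0],
  ],
)

```text
clock: 7.78
tcp_pos: [481.0, 118.5, 204.1]
ee_rot: [0.0, 0.739, 0.674, 0.001]
wrist_force: [0.7, -0.0, 0.9]
gripper_width: 0.995
```

Emit:
move_arm(
  steps=[
    [85,-333,16,0,0,0,-5.9],
    [85,-333,16,0,0,0,-5.9],
    [85,-333,16,0,0,0,-5.9],
    [85,-333,16,0,0,0,-5.9],
    [85,-333,16,0,0,0,-5.9],
    [85,-333,16,0,0,0,-5.9],
    [85,-333,16,0,0,0,-5.9],
    [85,-333,16,0,0,0,-5.9],
    [85,-333,16,0,0,0,-5.9],
    [85,-333,16,0,0,0,-5.9],
    [85,-333,16,0,0,0,-5.9],
    [85,-333,16,0,0,0,-5.9],
  ],
)

```text
clock: 8.78
tcp_pos: [466.0, -213.4, 201.0]
ee_rot: [-0.001, 0.703, 0.711, 0.0]
wrist_force: [0.1, 0.2, -1.0]
gripper_width: 0.997
```

```bash
python3 wp.py w3
```

```text
8.7833 [ 466.00337084 -213.37842888  201.01116435] [-5.87612327e-04  7.02942399e-01  7.11246538e-01  2.01347952e-05] [ 0.13898619  0.18771748 -1.01757245]
```

View pics/w3.png

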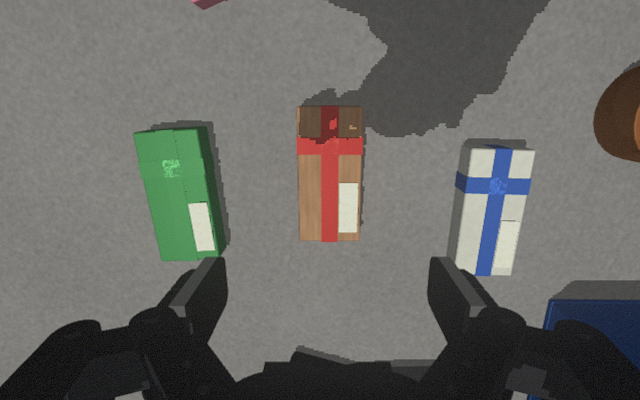

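The wrist view shows the brown, red-crossed parcel with its top face at (298,107), (362,107), (359,241) and (299,241). The green box is to the left and the white one to the right.

Run:
```python
from h import *
v=np.load("pics/w3.npy"); c=cam("wrist",dict(tcp_pos=v[:3],ee_rot=v[3:]))
b,e=fit(c,[(30,65,28),(-30,65,28),(-30,-65,28),(30,-65,28)],[(362,107),(298,107),(299,241),(359,241)],[469,-215,.01])
h=2*np.arctan2(v[5],v[4]); d=b[:2]-v[:2]
print(b,e,"tool shift",np.cos(h)*d[0]+np.sin(h)*d[1],np.sin(h)*d[0]-np.cos(h)*d[1],"turn deg rz",-np.degrees(b[2]+np.pi/2-h))
```

```text
[ 4.68672205e+02 -2.15339890e+02  6.57573628e-03] 1.9156008196870289 tool shift -1.9926676709570696 2.6456154060502928 turn deg rz 0.29611373146678327
```

Emit:
move_arm(
  steps=[
    [85,-2,2.6,40,0,0,0],
    [85,-2,2.6,80,0,0,0],
    [85,-2,2.6,120,0,0,0],
    [85,-2,2.6,155,0,0,0],
    [85,-2,2.6,175,0,0,0],
    [85,-2,2.6,188,0,0,0],
    [85,-2,2.6,194,0,0,0],
    [85,-2,2.6,196,0,0,0],
    [85,-2,2.6,196,0,0,0],
  ],
)

```text
clock: 9.58
tcp_pos: [469.3, -215.9, 5.5]
ee_rot: [0.0, 0.703, 0.711, 0.0]
wrist_force: [-0.7, -0.0, 0.3]
gripper_width: 0.993
```

Emit:
move_arm(
  steps=[
    [0,0,0,0,0,0,0],
    [0,0,0,0,0,0,0],
    [0,0,0,0,0,0,0],
    [0,0,0,0,0,0,0],
    [0,0,0,0,0,0,0],
    [0,0,0,0,0,0,0],
  ],
  newtons=25,
)

```text
clock: 10.08
tcp_pos: [469.6, -217.0, 6.6]
ee_rot: [0.001, 0.703, 0.711, 0.0]
wrist_force: [-2.0, 1.1, 6.5]
gripper_width: 0.692
```

Emit:
move_arm(
  steps=[
    [0,5,4,0,0,0,0.3],
    [0,13,10,0,0,0,0.8],
    [0,22,17,0,0,0,1.4],
    [0,32,24,0,0,0,2.0],
    [0,42,32,0,0,0,2.7],
    [0,52,40,0,0,0,3.3],
    [0,62,47,0,0,0,3.9],
    [0,72,55,0,0,0,4.6],
    [0,81,62,0,0,0,5.2],
    [0,88,67,0,0,0,5.6],
    [0,93,71,0,0,0,5.9],
    [0,93,71,0,0,0,5.9],
  ],
)

```text
clock: 11.08
tcp_pos: [540.4, -123.2, 6.6]
ee_rot: [0.001, 0.739, 0.674, 0.0]
wrist_force: [0.1, -0.4, 5.8]
gripper_width: 0.696
```

Emit:
move_arm(
  steps=[
    [0,5,0,0,0,0,0],
    [0,13,0,0,0,0,0],
    [0,23,0,0,0,0,0],
    [0,34,0,0,0,0,0],
    [0,46,0,0,0,0,0],
    [0,58,0,0,0,0,0],
    [0,70,0,0,0,0,0],
    [0,80,0,0,0,0,0],
    [0,88,0,0,0,0,0],
    [0,94,0,0,0,0,0],
    [0,98,0,0,0,0,0],
    [0,100,0,0,0,0,0],
  ],
)

```text
clock: 12.08
tcp_pos: [549.4, -24.5, 6.6]
ee_rot: [0.002, 0.739, 0.674, -0.0]
wrist_force: [0.2, -6.2, 6.1]
gripper_width: 0.693
```

Emit:
move_arm(
  steps=[
    [0,5,0,0,0,0,0],
    [0,13,0,0,0,0,0],
    [0,23,0,0,0,0,0],
    [0,34,0,0,0,0,0],
    [0,46,0,0,0,0,0],
    [0,57,0,0,0,0,0],
    [0,66,0,0,0,0,0],
    [0,73,0,0,0,0,0],
    [0,78,0,0,0,0,0],
    [0,81,0,0,0,0,0],
    [0,81,0,0,0,0,0],
    [0,81,0,0,0,0,0],
  ],
)

```text
clock: 13.08
tcp_pos: [556.9, 56.6, 6.6]
ee_rot: [0.001, 0.739, 0.674, 0.0]
wrist_force: [-0.4, -2.5, 5.4]
gripper_width: 0.698
```

Emit:
move_arm(
  steps=[
    [80,0,0,0,0,0,0],
    [80,0,0,0,0,0,0],
    [80,0,0,0,0,0,0],
    [80,0,0,0,0,0,0],
    [80,0,0,-10,0,0,0],
    [80,0,0,-40,0,0,0],
    [80,0,0,-80,0,0,0],
    [80,0,0,-120,0,0,0],
    [80,0,0,-160,0,0,0],
    [80,0,0,-194,0,0,0],
    [80,0,0,-194,0,0,0],
  ],
)

```text
clock: 14.0
tcp_pos: [559.8, 57.8, 207.8]
ee_rot: [0.004, 0.739, 0.674, 0.005]
wrist_force: [1.4, 0.1, -0.2]
gripper_width: 0.933
```

```bash
python3 wp.py w4
```

```text
14.0 [559.81349692  57.79655123 207.84419494] [0.00352825 0.73903369 0.67364156 0.00487935] [ 1.43965327  0.08066224 -0.20433585]
```

View pics/w4.png

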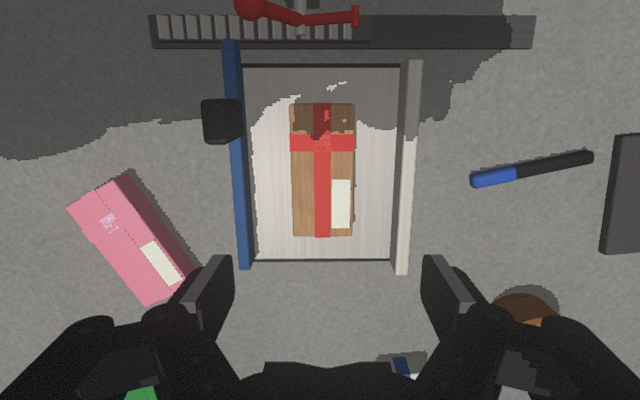

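The parcel lies centred and square on the plate at (322,170). The fence is fully back at columns 225-250, and the pawl is still out with its ball at (250,8). Next I'll flip the pawl in.

Emit:
move_arm(
  steps=[
    [0,128,-91,0,0,0,0],
    [0,128,-91,0,0,0,0],
    [0,128,-91,0,0,0,0],
    [0,128,-91,0,0,0,0],
    [0,128,-91,0,0,0,0],
    [0,128,-91,0,0,0,0],
    [0,128,-91,40,0,0,0],
    [0,128,-91,80,0,0,0],
    [0,128,-91,100,0,0,0],
    [0,128,-91,103,0,0,0],
    [0,128,-91,103,0,0,0],
  ],
)

```text
clock: 14.97
tcp_pos: [475.9, 191.7, 94.8]
ee_rot: [-0.001, 0.74, 0.673, -0.002]
wrist_force: [0.8, -0.4, -0.2]
gripper_width: 0.003
```

Emit:
move_arm(
  steps=[
    [0,0,8,0,0,0,0],
    [0,0,16,0,0,0,0],
    [0,0,24,0,0,0,0],
    [0,0,32,0,0,0,0],
    [0,0,39,0,0,0,0],
    [0,0,46,0,0,0,0],
    [0,0,53,0,0,0,0],
    [0,0,60,0,0,0,0],
    [0,0,66,0,0,0,0],
    [0,0,70,0,0,0,0],
    [0,0,70,0,0,0,0],
    [0,0,70,0,0,0,0],
  ],
)

```text
clock: 15.97
tcp_pos: [546.6, 186.7, 96.1]
ee_rot: [-0.0, 0.739, 0.674, -0.0]
wrist_force: [-0.1, -0.1, -0.5]
gripper_width: -0.004
```

Emit:
move_arm(
  steps=[
    [0,0,-15,0,0,0,0],
    [0,0,-20,-40,0,0,0],
    [0,0,-30,-80,0,0,0],
    [40,-30,-45,-108,0,0,0],
    [85,-60,-59,-108,0,0,0],
    [85,-74,-59,-108,0,0,0],
    [85,-74,-59,-108,0,0,0],
    [85,-74,-59,-108,0,0,0],
    [85,-74,-59,-108,0,0,0],
  ],
)

```text
clock: 16.72
tcp_pos: [481.1, 119.0, 204.2]
ee_rot: [-0.0, 0.739, 0.674, 0.0]
wrist_force: [-0.3, 0.3, -0.3]
gripper_width: 0.853
```

```bash
python3 wp.py w5
```

```text
16.7167 [481.0934567  118.98695908 204.1748015 ] [-1.69512489e-04  7.39004793e-01  6.73700127e-01  1.62548915e-04] [-0.32739336  0.34330051 -0.32082912]
```

View pics/w5.png

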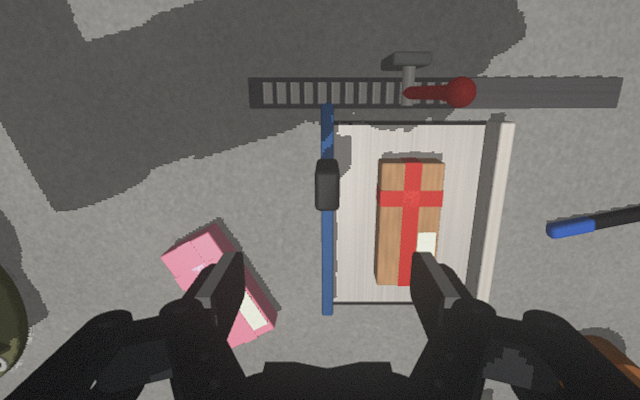

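The pawl is back in: the ball at (461,92) leans to +x. The handle at (327,185) is centred between the fingers.

Emit:
move_arm(
  steps=[
    [85,0,0,40,0,0,0],
    [85,0,0,80,0,0,0],
    [85,0,0,115,0,0,0],
    [85,0,0,140,0,0,0],
    [85,0,0,151,0,0,0],
    [85,0,0,151,0,0,0],
    [0,0,0,151,0,0,0],
    [0,0,0,151,0,0,0],
    [0,0,0,151,0,0,0],
    [0,0,0,151,0,0,0],
    [0,0,0,151,0,0,0],
    [0,0,0,151,0,0,0],
  ],
  newtons=40,
)

```text
clock: 17.77
tcp_pos: [481.7, 118.7, 54.3]
ee_rot: [0.0, 0.739, 0.674, 0.001]
wrist_force: [-0.0, 0.4, 3.5]
gripper_width: 0.228
```

Emit:
move_arm(
  steps=[
    [0,0,5,0,0,0,0],
    [0,0,11,0,0,0,0],
    [0,0,17,0,0,0,0],
    [0,0,23,0,0,0,0],
    [0,0,28,0,0,0,0],
    [0,0,33,0,0,0,0],
    [0,0,38,0,0,0,0],
    [0,0,43,0,0,0,0],
    [0,0,48,0,0,0,0],
    [0,0,53,0,0,0,0],
    [0,0,58,0,0,0,0],
    [0,0,62,0,0,0,0],
  ],
)

```text
clock: 18.77
tcp_pos: [542.6, 113.1, 54.3]
ee_rot: [-0.001, 0.739, 0.674, 0.0]
wrist_force: [-4.8, 0.8, 9.1]
gripper_width: 0.227
```

Emit:
move_arm(
  steps=[
    [0,0,4,0,0,0,0],
    [0,0,8,0,0,0,0],
    [0,0,12,0,0,0,0],
    [0,0,16,0,0,0,0],
    [0,0,20,0,0,0,0],
    [0,0,23,0,0,0,0],
    [0,0,25,0,0,0,0],
    [0,0,26,0,0,0,0],
    [0,0,27,0,0,0,0],
    [0,0,27,0,0,0,0],
  ],
)

```text
clock: 19.6
tcp_pos: [566.4, 110.9, 54.2]
ee_rot: [-0.002, 0.739, 0.674, -0.001]
wrist_force: [-14.8, 2.8, 17.2]
gripper_width: 0.226
```

Emit:
move_arm(
  steps=[
    [0,0,1,0,0,0,0],
    [0,0,1,0,0,0,0],
    [0,0,2,0,0,0,0],
    [0,0,2,0,0,0,0],
  ],
)

```text
clock: 19.93
tcp_pos: [566.5, 110.9, 54.2]
ee_rot: [-0.004, 0.739, 0.674, -0.002]
wrist_force: [-19.6, 2.5, 22.0]
gripper_width: 0.228
```

Emit:
move_arm(
  steps=[
    [0,0,1,0,0,0,0],
    [0,0,2,0,0,0,0],
    [0,0,3,0,0,0,0],
    [0,0,3,0,0,0,0],
  ],
)

```text
clock: 20.27
tcp_pos: [566.6, 110.8, 54.1]
ee_rot: [-0.005, 0.739, 0.674, -0.004]
wrist_force: [-28.2, 4.3, 28.4]
gripper_width: 0.226
```

Emit:
move_arm(
  steps=[
    [0,0,-1,0,0,0,0],
    [0,0,-3,0,0,0,0],
    [0,0,-3,0,0,0,0],
    [85,0,-3,0,0,0,0],
    [85,0,-3,0,0,0,0],
    [85,0,-3,0,0,0,0],
    [85,0,-3,0,0,0,0],
    [85,0,-3,-40,0,0,0],
    [85,0,-3,-80,0,0,0],
    [85,0,-3,-120,0,0,0],
    [85,0,-3,-155,0,0,0],
    [85,0,-3,-155,0,0,0],
  ],
)

```text
clock: 21.27
tcp_pos: [576.1, 110.7, 216.3]
ee_rot: [0.003, 0.739, 0.674, 0.005]
wrist_force: [1.6, 0.2, 0.0]
gripper_width: 0.994
```

```bash
python3 wp.py w6
```

```text
21.2667 [576.08517028 110.71334759 216.28100984] [0.00315589 0.73913508 0.6735305  0.00510418] [1.57803494 0.15809762 0.0224112 ]
```

View pics/w6.png

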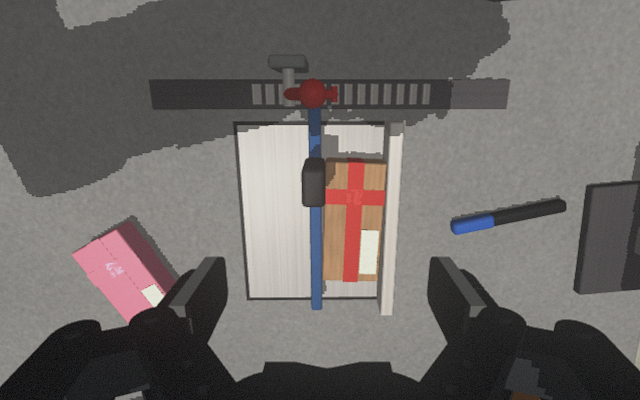

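Run:
```python
from h import *
v=np.load("pics/w6.npy"); c=cam("wrist",dict(tcp_pos=v[:3],ee_rot=v[3:])); s=[556.3,56.6,-.092]
off=np.array([290,60])
for j in (86,90):
  print(j,((proj(c,place(s,[(-75+j,-100,28),(-87+j,-100,28),(-75+j,100,28)]))-off)*3.0).round())
print("stop top/bottom",((proj(c,place(s,[(75,-105,32),(75,105,32),(89,-105,32)]))-off)*3.).round())
print("parcel tops",((proj(c,place(s,[(75,-65,28),(15,-65,28),(75,65,28),(15,65,28)]))-off)*3.).round())
print("ball",((proj(c,place(s,[(12,130,108),(-16+60*np.sin(np.radians(28)-.2),130,55+60*np.cos(np.radians(28)-.2)),(-16,130,115)]))-off)*3.).round())
im=cv2.imread("pics/w6.png")[60:260+60,290:430]
cv2.imwrite("pics/w6c.png",cv2.resize(im,None,fx=3,fy=3,interpolation=cv2.INTER_CUBIC)[:600])
```

```text
86 [[ 95. 751.]
 [ 62. 751.]
 [ 91. 201.]]
90 [[105. 751.]
 [ 73. 751.]
 [103. 201.]]
stop top/bottom [[268. 768.]
 [297. 185.]
 [306. 768.]]
parcel tops [[271. 666.]
 [105. 667.]
 [288. 310.]
 [104. 311.]]
ball [[ 91. 100.]
 [ 43. 100.]
 [-33. 100.]]
```

Run:
```python
import cv2
im=cv2.imread("pics/w6.png")[60:320,290:430]
cv2.imwrite("pics/w6c.png",cv2.resize(im,None,fx=3,fy=3,interpolation=cv2.INTER_CUBIC)[:,:][0:780][180:780])
```

```text
(no output)
```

View pics/w6c.png

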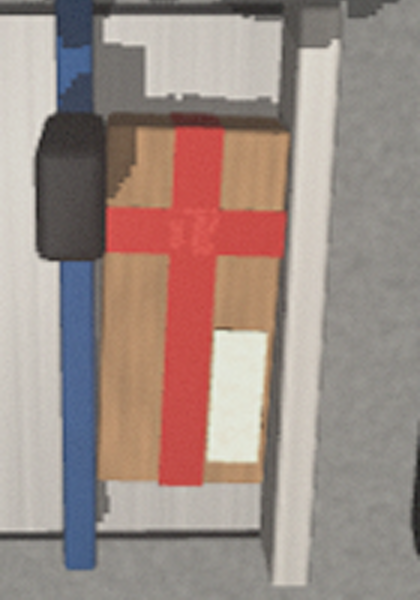

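The crop shows the parcel between fence and backstop, turned by about 0.025 rad. Its +y end touches the backstop, and there is a gap of about 3 mm at the other end. The fence stands at joint ≈ 0.086 by both TCP and image. The handle's front is 4 mm proud of the fence face and starts at z = 27, so it probably meets the 28 mm high parcel first and stops the fence there. The pawl ball reads about 0.1 rad, so it is engaged. All of this is within the limits, so I'm handing in.

```bash
python3 -c "
from rig import arm
print(arm.job_done())"
```

```text
the job is handed in; nothing more can be done
None
```

The brown parcel is on the weigh plate between the fence and the backstop, with the pawl back in the rack, and I handed the job in at about 21 s of the 72 s. No verdict came back. By my last checks it meets the limits, but the fit is not perfectly tight.

I flipped the pawl out and drew the fence back to its stop. I then gripped the parcel lightly, slid it along the bench onto the plate, and released it there. After flipping the pawl in, I pushed the fence forward by its handle until it stopped moving at 28 N, then let go.

| Last check | Reading | Limit |
|---|---|---|
| Pawl angle | about 0.1 rad | under 0.35 rad |
| Fence joint | about 0.086 m | over 0.083 m |
| Parcel centre, station x | about 43 mm | 38 to 50 mm |
| Parcel centre, station y | about 0 mm | within 36 mm |
| Parcel turn from the backstop | about 0.025 rad | under 0.1 rad |

- **Fit:** the fence stopped about 4 mm short of the ideal 0.090 m. One end of the parcel touches the backstop and the other stands about 3 mm off. The likely cause is the handle, which sits 4 mm ahead of the fence face and catches the parcel's top edge; I did not confirm this.
- **Accuracy:** the fence position agrees between the arm's reading and the image, but pixel fits were off by up to about 3 pixels. The fence has the thinnest margin, at about 3 mm.
- **Bystanders:** nothing touched them as far as I know. I did not re-measure them at the end.

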